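Slide a cover plate under the crack tester's reader head and seat it

TASK

Pick up the low, flat plate with three holes and lay it gently on the crack tester's open feed bed, lined up with the tunnel under the reader head. Let go, then push it from behind through the tunnel until it is fully home: it first meets a stiff latch, which has to be pressed all the way in, and then comes to a solid stop. Never press it into the tunnel with more than 25 N, do not knock the tester, leave the plate there released, and do not disturb the other things on the bench.

Things in the scene. Friction and masses are not known exactly. Their poses are not given: they have to be found in the camera images.
- plate: Flat aluminium plate 130 (its x) x 50 (its y) x 12 mm (z), 0.2 to 0.4 kg, with a 28 mm hole in the middle and a 14 mm hole 40 mm to either side. Both ends are alike (the last 8 mm narrow to 42 mm wide): either may go in first. Origin: centre of its underside. It lies flat on the bench, left or right of the robot; the thick cap lies on the other side.
- tester: Crack tester, fixed. Origin: at bench height under the middle of the tunnel's mouth; x points INTO the tunnel (push direction), y across, z up. Steel bed 110 mm wide, top 8 mm above the bench, from x = -190 (open feed end) to +140 mm. Tunnel from x = 0 to 130 mm, 54 mm wide, 15.5 mm high above the bed, far end closed; its roof is 35.5 mm above the bench, 94 mm wide outside.
- mouth (a point): Middle of the tunnel's mouth, on the bed's top; axes as the tester's. Two flared guides 11 mm high lead in: inner faces about 80 mm apart at x = -30 mm, 54 mm at the mouth. When the plate is home its centre is 15 to 51 mm beyond the mouth (along x) and its rear end still 50 to 14 mm outside it, depending on the stop.
- head (a point): Top of the reader head's knob, 124 mm above the bench; the head (70 x 74 mm) stands on the tunnel's roof from 57 to 127 mm beyond the mouth. Under it, out of sight, a stop is clamped at another depth for each job: its solid face is 80 to 116 mm beyond the mouth, and the latch pin stands 6 mm out of it towards the mouth. It cannot be measured, only felt.
- latch (a joint): How far the latch pin in the tunnel is pressed in (m): 0 at the start, about 0.006 when the plate is against the solid stop. It is held by friction: it takes about 7 N all the way, besides the 1 to 2 N with which the plate slides on the bed, and stays where it was pushed.
- cap: Thick dark steel bearing cap, 110 x 50 mm, 32 mm high in the middle and 26 mm at the ends: too high for the tunnel. Origin: centre of its underside. Leave it alone.
- socket: Loose steel socket standing on end, 28 mm across, 45 mm high. Origin: centre of its underside. Leave it alone.
- bearing: Loose steel bearing ring lying flat, 68 mm across, 18 mm high. Origin: centre of its underside. Leave it alone.
- can: Loose blue can standing upright, 60 mm across, 130 mm high. Origin: centre of its underside. Leave it alone.
- wrench: Loose spanner, 190 mm long, lying flat along its x. Leave it alone.
Things that resemble listed ones, but are neither listed nor needed, are in the scene too. Several things look just like the plate: the one meant starts farthest to the robot's left.

How it is judged (in metres and radians):
On the way:
1. the plate lies flat on the bed at the tunnel's mouth, lined up with it, let go, with its front end from 100 mm before to 30 mm inside the mouth (x of plate in the frame of tester between -0.165 and -0.035 m and y of plate in the frame of tester between -0.015 and 0.015 m and z of plate in the frame of tester between 0.005 and 0.0115 m and angle between the x axis of plate and the x axis of tester, either way round below 0.3 rad and contact force between the fingers and plate below 0.2 N), for 0.2 s.
At the end, for the whole second after the job is handed in: The latch pin is pressed in by at least 4.5 of its 6 mm, and the plate lies at rest and released in the tunnel, flat on the bed, its centre 10 to 56 mm beyond the mouth and within 4 mm of the tunnel's middle line (value of joint latch above 0.0045 m and x of plate in the frame of tester between 0.01 and 0.056 m and y of plate in the frame of tester between -0.004 and 0.004 m and z of plate in the frame of tester between 0.005 and 0.011 m and angle between the x axis of plate and the x axis of tester, either way round below 0.08 rad and linear speed of plate below 0.01 m/s); the robot touches nothing.
It fails at once if once the plate's end is in the tunnel, it loads the tester with more than 25 N (x of plate in the frame of tester above -0.065 m and contact force between plate and tester above 25 N).
It fails at once if the plate is dropped or slammed on the tester (over 60 N), or the robot itself knocks the tester with more than 40 N (contact force between plate and tester above 60 N or contact force between any of the fingers, the arm and tester above 40 N).
It fails at once if a bystander is moved by more than 20 mm (distance of any of cap, socket, bearing, can, wrench from where it was at the start of the episode above 0.02 m).
It also fails if it takes over 61 s, if anything falls off the work surface, if the arm or the gripper's body presses on something with over 40 N, if the wrist force passes 120 N, or if a joint passes its speed limit or range.

ROBOT

A 6-joint arm with a two-finger parallel gripper is mounted at the origin on the work surface. World frame = base frame: x ahead of the robot, y to its left, z up, the work surface at z = 0. Lengths are in mm, angles in rad, forces in N, time in s.
With the tool pointing down it reaches from about 350 to 950 mm from the base axis. Payload 17.4 kg.
Tool frame: the origin (TCP) lies on the centre line of the jaws, within the pads' length; the fingertips stand 11 mm ahead of it and the grasp point (between the pads) lies 8 mm behind it (env.tips_ahead is the z of the fingertips in the tool frame, in mm); z points along the fingers, y is the line along which they close (so a half turn about z gives the same grasp; the last joint's range is limited). The gripper opens to 93 mm and grips with 3 to 60 N. Pads are 15 mm wide; open, the fingers measure 128 mm over their backs; the gripper's body (75 mm by 188 mm) begins 65 mm behind the grasp point.
Start: joints at [1.251, 0.116, 1.442, -0, 1.584, -0.038], TCP at [187.715, 648.379, 229.646] pointing down, gripper open.
Joint ranges: [-2.83, 2.83], [-0.83, 2.19], [0.07, 2.5], [-1.14, 4.28], [0.01, 3], [-2.97, 2.97]. Speed limits (rad/s): [1.89, 1.89, 2.22, 3.14, 3.14, 3.14].

INTERFACE

Orientations are given as a 3x3 rotation matrix whose columns are the frame's x, y, z axes.
In Python, from workcell import telemetry, optics, env, nets gives the robot as it stands. The module is installed in compiled form; this text tells all that it offers.
- The arm moves only by the shell command python3 -m crank 'ROWS' [FORCE]. ROWS is JSON, a list of rows, each an object with "angular": the turn, a rotation vector about the world's x, y, z in degrees, a list of three; "offset": the shift along the world's x, y, z in cm, a list of three; "fingers": the opening, from 0 (shut) to 1 (fully open). A call has 1 to 10 rows; each row is the pose to reach, as a shift and turn from the pose commanded when the call began; what a row does not reach only later rows make up. A row lasts 1/12 s, in which the tool goes at most 41.7 mm and 7.16 degrees, less where a joint would pass 70% of its speed; a pose out of reach is approached as far as the arm can. A call with a gripper value outside its range is refused whole. The fingers move at their own pace and stop on an object; FORCE is the grip in N (left out, the last holds). Time passes only in rows, so rows that repeat a pose let the fingers close. It gives the time, the measured TCP pose, the force, the opening and the grip force at its end, in the units of the state.
- telemetry.read_state(): the state, without advancing time (a new reading comes with each control period).
- optics.camera(name): name is "side" or "top"; returns the picture (400x640x3 uint8, red, green, blue); there is no depth.
- optics.camera_info(name): a dict with "K" (3x3 intrinsics, pixels), "distortion" ([k1, k2, p1, p2, k3] as OpenCV has them; the pictures are not rectified), "world_from_camera" (4x4, takes a point from camera to world coordinates). Camera axes: x right, y down, z forward; pixel columns grow to the right and rows downward; lengths in mm; the calibration is good to about 2 mm. A picture is of the moment at which its call begins. camera_info takes no time and is no camera call.
- env.close_job(): hands the job in; it is judged then, once.
Trained networks look in the newest picture that a camera, given by its name, has taken for a name from the list of things; names that differ only in an ending like _2 or _b are one class to them, and where a whole thing is asked for, a point or a joint stands for the part that bears it (a point fixed in the world has none). Each returns a list of dicts, best first, with "confidence" (0 to 1); they miss things now and then, are a little off and sometimes report something else, mostly with a low value. They report only what shows in the picture. A call takes as long as a camera call. They do not tell look-alikes from the thing itself.
- nets.cut_out(camera, label): "mask" (400x640 bool, what is visible of it) and "xy" ([column, row] in pixels, amid what is visible of it).
The state is a dict: "time_s": time; "qpos": joint angles; "joint_velocities": joint speeds; "joint_torque": joint torques, N m; "eef_pos": TCP position; "orientation": TCP orientation; "contact_force": force on the tool from outside, world axes, zero at the start; "moment": the same for the moment, N m; "gripper_width": opening from 0.0 (shut) to 1.0 (fully open); "grip_force": force on a finger pad.
Only numpy, scipy, OpenCV 4.12 (cv2) and the standard library are available. Lean on these libraries where they do the work, as an engineer would, in place of code of your own. Each camera call takes 0.05 s, during which the arm holds its last target. There are 200 camera calls.

## Working session

There is one attempt and no reset: what is moved stays moved. The work goes in short steps, Python scripts to look and compute and a shell command to move; the robot and the scene stay as the last step left them, time stands still between calls to the robot, and variables do not carry over. Pictures are saved under pics/ and viewed, at most 10 in all, crops included, and the job is handed in when it is done.

```bash
mkdir -p pics; cat > h.py <<'E'
import numpy as np, cv2
from workcell import telemetry, optics, env, nets
def ray(cam,px,z):
    i=optics.camera_info(cam);K=np.array(i["K"],float);T=np.array(i["world_from_camera"],float)
    p=cv2.undistortPoints(np.array(px,float).reshape(-1,1,2),K,np.array(i["distortion"],float)).reshape(-1,2)
    d=np.c_[p,np.ones(len(p))]@T[:3,:3].T;o=T[:3,3]
    return (o+d*((z-o[2])/d[:,2])[:,None])[:,:2]
def proj(cam,P):
    i=optics.camera_info(cam);T=np.linalg.inv(np.array(i["world_from_camera"],float))
    return cv2.projectPoints(np.array(P,float).reshape(-1,1,3),cv2.Rodrigues(T[:3,:3])[0],T[:3,3],np.array(i["K"],float),np.array(i["distortion"],float))[0].reshape(-1,2)
def save(cam,n):
    im=optics.camera(cam);cv2.imwrite(f"pics/{n}.png",im[:,:,::-1]);return im
def rect(mask,cam,z):
    c=max(cv2.findContours(mask.astype(np.uint8),0,1)[0],key=cv2.contourArea).reshape(-1,2)
    return cv2.minAreaRect(ray(cam,c,z).astype(np.float32))
E
python3 - <<'E'
from h import *
a=save("top","top0");b=save("side","side0")
for c in("top","side"):
    print(c,np.round(np.array(optics.camera_info(c)["world_from_camera"]),2).tolist())
    for l in("plate","cap","tester","head","mouth"):
        for r in nets.cut_out(c,l):
            print(c,l,round(r["confidence"],2),np.round(r["xy"]),r["mask"].sum(), [np.round(v,1) for v in rect(r["mask"],c,12)] if c=="top" else "")
s=telemetry.read_state();print(s["time_s"],s["eef_pos"],s["orientation"],s["contact_force"])
E
```

```text
top [[-0.13, -0.97, 0.23, 344.08], [-0.99, 0.12, -0.02, -33.91], [-0.01, -0.23, -0.97, 1127.4], [0.0, 0.0, 0.0, 1.0]]
top plate 0.88 [472. 269.] 696 [array([ 319.8, -465.4]), array([ 52.2, 130.9]), np.float64(43.0)]
top plate 0.8 [424. 228.] 651 [array([ 472.1, -359.2]), array([ 52.7, 130.8]), np.float64(76.1)]
top cap 0.56 [188. 270.] 687 [array([430.6, 352.1]), array([ 58.9, 107.9]), np.float64(64.3)]
top tester 0.78 [320. 195.] 3626 [array([617.3, -64.4]), array([113.7, 330.4]), np.float64(82.6)]
top head 0.56 [321. 192.] 3628 [array([618.6, -64.5]), array([109.8, 328.1]), np.float64(83.4)]
top mouth 0.97 [318. 195.] 3647 [array([617.8, -62.3]), array([111.9, 331.4]), np.float64(83.4)]
side [[0.73, -0.36, 0.58, -227.87], [-0.68, -0.38, 0.63, -940.54], [-0.01, -0.85, -0.52, 819.78], [0.0, 0.0, 0.0, 1.0]]
side plate 0.88 [363. 293.] 877 
side plate 0.81 [352. 352.] 1185 
side cap 0.93 [195. 190.] 467 
side tester 0.79 [308. 223.] 3181 
side head 0.57 [306. 220.] 3060 
side mouth 0.57 [309. 218.] 3241 
0.6 [187.72140259 648.37490001 229.62367677] [[-9.60561665e-01  2.78067055e-01 -2.44921366e-05]
 [ 2.78067056e-01  9.60561664e-01 -4.25232210e-05]
 [ 1.17019007e-05 -4.76566323e-05 -9.99999999e-01]] [-1.07146502  0.33287728 -0.41161104]
```

View pics/top0.png

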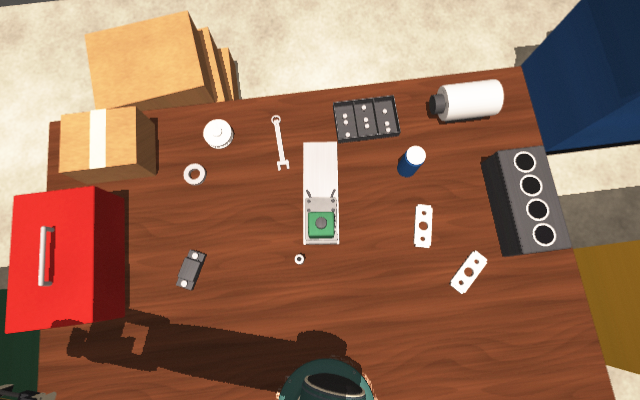

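View pics/side0.png

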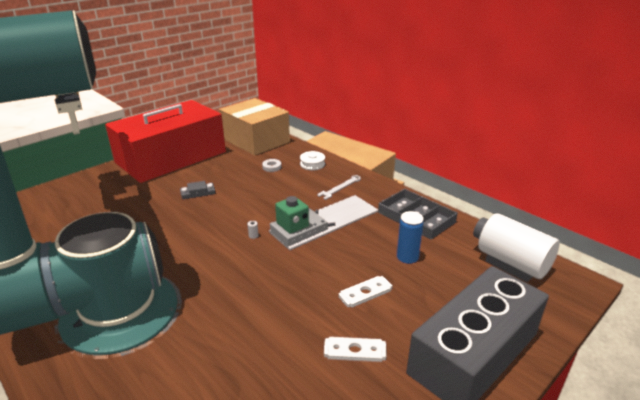

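The top view shows the robot's base at (325,390), so image left is the robot's left. The tester is at (320,195), with its open bed towards the top of the picture, so the push goes towards the robot. Two things could be taken for the plate, at (424,228) with y≈-359 and at (472,269) with y≈-465. The cap is at (190,270) and the divided tray at (365,118) is not a plate. The one farthest left is (424,228).

```bash
python3 - <<'E'
from h import *
im=cv2.imread("pics/top0.png")
cv2.imwrite("pics/crop0.png",cv2.resize(im[130:290,285:505],None,fx=3.6,fy=3.6,interpolation=cv2.INTER_CUBIC))
# plate refine + bed
g=cv2.cvtColor(im,cv2.COLOR_BGR2HSV)
w=((g[...,1]<70)&(g[...,2]>150)).astype(np.uint8)
for n,(r0,r1,c0,c1),z in(("plate",(195,255,405,440),12),("bed",(135,196,295,345),8)):
    m=np.zeros_like(w);m[r0:r1,c0:c1]=w[r0:r1,c0:c1]
    (r)=rect(m,"top",z);print(n,np.round(r[0],1),np.round(r[1],1),r[2],np.round(cv2.boxPoints(r),1).tolist())
E
```

```text
plate [ 473.5 -360.3] [ 51.5 131.9] 76.36607360839844 [[403.29998779296875, -369.79998779296875], [531.5, -400.79998779296875], [543.5999755859375, -350.79998779296875], [415.5, -319.79998779296875]]
bed [695.8 -72.1] [109.3 176.1] 82.67669677734375 [[601.5, -115.0999984741211], [776.2000122070312, -137.5], [790.0999755859375, -29.100000381469727], [615.4000244140625, -6.699999809265137]]
```

View pics/crop0.png

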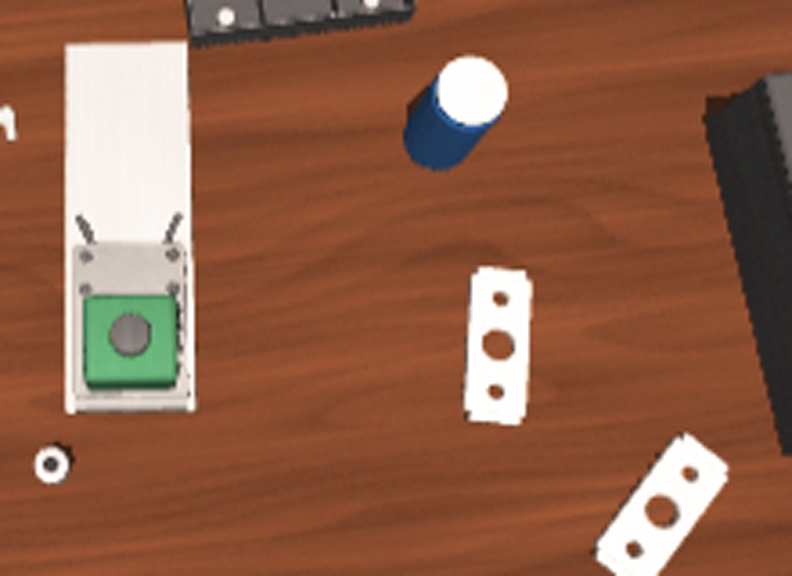

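The crop confirms a three-hole plate at (498,345) in the crop, which is pixel (424,228) in the full picture. The tester's bed opens upward, with its guides at (85,230) and (172,230) in the crop. I'll now move over the plate by way of the area in front of the robot.

```bash
R='python3 -m crank'
python3 -m crank '[{"angular":[0,0,2.5],"offset":[36,-50,0],"fingers":1},{"angular":[0,0,2.5],"offset":[36,-50,0],"fingers":1},{"angular":[0,0,2.5],"offset":[36,-50,0],"fingers":1},{"angular":[0,0,2.5],"offset":[36,-50,0],"fingers":1},{"angular":[0,0,2.5],"offset":[36,-50,0],"fingers":1},{"angular":[0,0,2.5],"offset":[36,-50,0],"fingers":1},{"angular":[0,0,2.5],"offset":[36,-50,0],"fingers":1},{"angular":[0,0,2.5],"offset":[36,-50,0],"fingers":1},{"angular":[0,0,2.5],"offset":[36,-50,0],"fingers":1},{"angular":[0,0,2.5],"offset":[36,-50,0],"fingers":1}]' 30
```

```text
time_s: 1.43
eef_pos: [431.9, 308.4, 230.0]
orientation: [[-0.972, 0.236, 0.001], [0.236, 0.972, 0.0], [-0.0, 0.001, -1.0]]
contact_force: [1.0, 0.9, 0.2]
gripper_width: 1.002
grip_force: 0.0
```

```bash
python3 -m crank '[{"angular":[0,0,0],"offset":[4.2,-66.9,0],"fingers":1},{"angular":[0,0,0],"offset":[4.2,-66.9,0],"fingers":1},{"angular":[0,0,0],"offset":[4.2,-66.9,0],"fingers":1},{"angular":[0,0,0],"offset":[4.2,-66.9,0],"fingers":1},{"angular":[0,0,0],"offset":[4.2,-66.9,0],"fingers":1},{"angular":[0,0,0],"offset":[4.2,-66.9,0],"fingers":1},{"angular":[0,0,0],"offset":[4.2,-66.9,0],"fingers":1},{"angular":[0,0,0],"offset":[4.2,-66.9,0],"fingers":1},{"angular":[0,0,0],"offset":[4.2,-66.9,0],"fingers":1},{"angular":[0,0,0],"offset":[4.2,-66.9,0],"fingers":1}]'
```

```text
time_s: 2.27
eef_pos: [456.8, -107.7, 230.1]
orientation: [[-0.972, 0.236, 0.001], [0.236, 0.972, -0.0], [-0.001, -0.0, -1.0]]
contact_force: [1.3, 0.4, 0.2]
gripper_width: 1.003
grip_force: 0.0
```

```bash
python3 - <<'E'
from h import *
r=nets.cut_out("side","plate")
# plate centre from side view, height 12 contours (old side picture)
for q in r: print(q["confidence"],ray("side",[q["xy"]],12))
for c,px in(("top",(424,228)),):print(ray(c,[px],12))
print(ray("top",[(406,174)],0),ray("top",[(417,153)],130))
E
```

```text
0.88 [[ 457.62792018 -366.85571942]]
0.81 [[ 305.10611942 -473.40306109]]
[[ 464.78035243 -361.99833522]]
[[ 643.52561929 -341.68411101]] [[ 666.48020471 -348.41850372]]
```

```bash
python3 -m crank '[{"angular":[0,0,0],"offset":[1.6,-25.2,0],"fingers":1},{"angular":[0,0,0],"offset":[1.6,-25.2,0],"fingers":1},{"angular":[0,0,0],"offset":[1.6,-25.2,0],"fingers":1},{"angular":[0,0,0],"offset":[1.6,-25.2,0],"fingers":1},{"angular":[0,0,0],"offset":[1.6,-25.2,0],"fingers":1},{"angular":[0,0,0],"offset":[1.6,-25.2,0],"fingers":1},{"angular":[0,0,0],"offset":[1.6,-25.2,-3],"fingers":1},{"angular":[0,0,0],"offset":[1.6,-25.2,-7],"fingers":1},{"angular":[0,0,0],"offset":[1.6,-25.2,-11],"fingers":1},{"angular":[0,0,0],"offset":[1.6,-25.2,-14],"fingers":1}]'
python3 - <<'E'
from h import *
s=save("side","s1");t=save("top","t1")
cv2.imwrite("pics/c1.png",cv2.resize(s[200:360,260:460,::-1],None,fx=3.7,fy=3.7))
E
```

```text
time_s: 3.15
eef_pos: [472.4, -357.3, 86.4]
orientation: [[-0.972, 0.237, -0.001], [0.237, 0.972, 0.001], [0.002, 0.001, -1.0]]
contact_force: [1.1, 0.1, -0.6]
gripper_width: 1.001
grip_force: 0.0
```

View pics/c1.png

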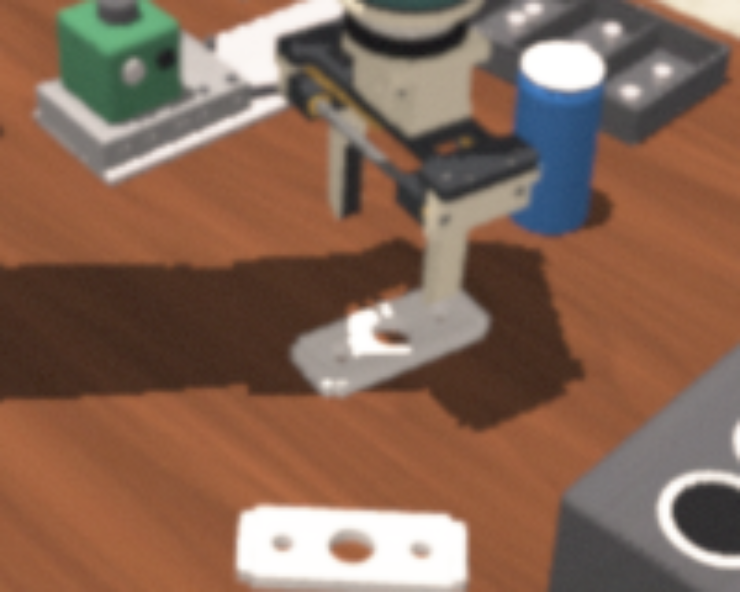

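The side view shows the gripper straddling the chosen plate, centred near (390,335) in the crop, with the body's long axis across it and the can clear at (560,140). I'll go down.

```bash
python3 -m crank '[{"angular":[0,0,0],"offset":[0,-0.2,-3],"fingers":1},{"angular":[0,0,0],"offset":[0,-0.2,-5],"fingers":1},{"angular":[0,0,0],"offset":[0,-0.2,-6],"fingers":1},{"angular":[0,0,0],"offset":[0,-0.2,-6.6],"fingers":1},{"angular":[0,0,0],"offset":[0,-0.2,-6.6],"fingers":1},{"angular":[0,0,0],"offset":[0,-0.2,-6.6],"fingers":1}]'
```

```text
time_s: 3.75
eef_pos: [473.9, -360.0, 25.3]
orientation: [[-0.972, 0.236, 0.001], [0.236, 0.972, -0.001], [-0.001, -0.001, -1.0]]
contact_force: [-0.2, -0.2, -0.4]
gripper_width: 0.998
grip_force: 0.0
```

```bash
python3 -m crank '[{"angular":[0,0,0],"offset":[0,0,-0.6],"fingers":1},{"angular":[0,0,0],"offset":[0,0,-1.1],"fingers":1},{"angular":[0,0,0],"offset":[0,0,-1.1],"fingers":0.3},{"angular":[0,0,0],"offset":[0,0,-1.1],"fingers":0.3},{"angular":[0,0,0],"offset":[0,0,-1.1],"fingers":0.3},{"angular":[0,0,0],"offset":[0,0,-1.1],"fingers":0.3},{"angular":[0,0,0],"offset":[0,0,-1.1],"fingers":0.3},{"angular":[0,0,0],"offset":[0,0,-1.1],"fingers":0.3},{"angular":[0,0,0],"offset":[0,0,-1.1],"fingers":0.3},{"angular":[0,0,0],"offset":[0,0,-1.1],"fingers":0.3}]' 30
```

```text
time_s: 4.58
eef_pos: [473.3, -359.7, 12.7]
orientation: [[-0.972, 0.236, 0.0], [0.236, 0.972, -0.0], [-0.0, -0.0, -1.0]]
contact_force: [0.3, -0.2, -0.3]
gripper_width: 0.536
grip_force: 30.0
```

```bash
python3 -m crank '[{"angular":[0,0,0],"offset":[0,0,1],"fingers":0.3},{"angular":[0,0,0],"offset":[0,0,4],"fingers":0.3},{"angular":[0,0,0],"offset":[0,0,8],"fingers":0.3},{"angular":[0,0,0],"offset":[0,0,12],"fingers":0.3},{"angular":[0,0,0],"offset":[0,0,15],"fingers":0.3},{"angular":[0,0,0],"offset":[0,2,17],"fingers":0.3},{"angular":[0,0,1],"offset":[2,5,17],"fingers":0.3},{"angular":[0,0,2],"offset":[4,8,17],"fingers":0.3},{"angular":[0,0,3],"offset":[6,11,17],"fingers":0.3},{"angular":[0,0,4],"offset":[8,14,17],"fingers":0.3}]'
python3 -m crank '[{"angular":[0,0,1],"offset":[2.5,3,0],"fingers":0.3},{"angular":[0,0,2],"offset":[5,6,0],"fingers":0.3},{"angular":[0,0,2.3],"offset":[8,9,0],"fingers":0.3},{"angular":[0,0,2.3],"offset":[11,12,0],"fingers":0.3},{"angular":[0,0,2.3],"offset":[13.5,14.2,0],"fingers":0.3},{"angular":[0,0,2.3],"offset":[14.5,14.7,0],"fingers":0.3},{"angular":[0,0,2.3],"offset":[14.5,14.7,0],"fingers":0.3},{"angular":[0,0,2.3],"offset":[14.5,14.7,0],"fingers":0.3}]'
```

```text
time_s: 5.42
eef_pos: [553.7, -218.1, 183.4]
orientation: [[-0.986, 0.167, 0.0], [0.167, 0.986, -0.0], [-0.0, -0.0, -1.0]]
contact_force: [0.1, -0.2, -3.1]
gripper_width: 0.535
grip_force: 30.0
time_s: 6.08
eef_pos: [698.2, -72.4, 182.4]
orientation: [[-0.992, 0.127, -0.001], [0.127, 0.992, -0.0], [0.001, -0.0, -1.0]]
contact_force: [-0.5, -0.6, -3.7]
gripper_width: 0.529
grip_force: 30.0
```

```bash
python3 -m crank '[{"angular":[0,0,0],"offset":[0,0,-3],"fingers":0.3},{"angular":[0,0,0],"offset":[0,0,-6.5],"fingers":0.3},{"angular":[0,0,0],"offset":[0,0,-10],"fingers":0.3},{"angular":[0,0,0],"offset":[0,0,-12.5],"fingers":0.3},{"angular":[0,0,0],"offset":[0,0,-14],"fingers":0.3},{"angular":[0,0,0],"offset":[0,0,-15],"fingers":0.3},{"angular":[0,0,0],"offset":[0,0,-15],"fingers":0.3}]'
python3 - <<'E'
from h import *
s=save("side","s2");t=save("top","t2")
cv2.imwrite("pics/c2.png",np.hstack([cv2.resize(s[140:280,240:400,::-1],None,fx=2.45,fy=2.45*1.3),cv2.resize(t[120:260,260:420,::-1],None,fx=2.45,fy=2.45*1.3)]))
E
```

```text
time_s: 6.67
eef_pos: [697.4, -73.2, 31.4]
orientation: [[-0.992, 0.129, -0.002], [0.129, 0.992, 0.0], [0.002, -0.0, -1.0]]
contact_force: [0.0, 0.6, -2.9]
gripper_width: 0.54
grip_force: 30.0
```

View pics/c2.png

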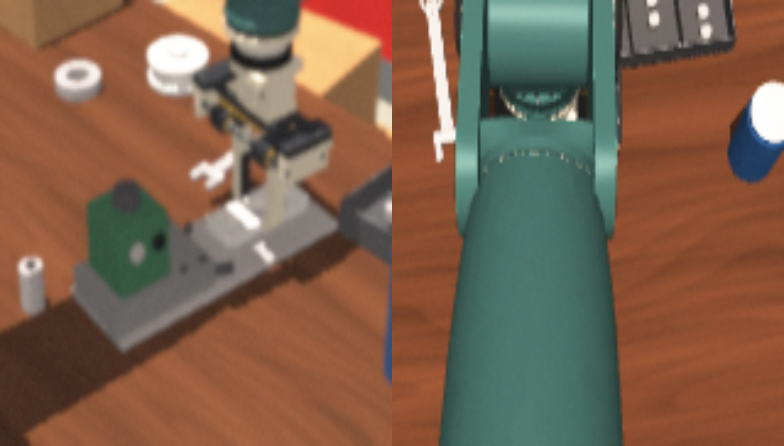

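The side view shows the plate held just above the bed, centred and parallel around (255,215) in the crop, with the guides ahead of it at (205,255). The top view is blocked by the arm. I'll lower slowly.

```bash
python3 -m crank '[{"angular":[0,0,0],"offset":[0,0,-0.3],"fingers":0.3},{"angular":[0,0,0],"offset":[0,0,-0.6],"fingers":0.3},{"angular":[0,0,0],"offset":[0,0,-0.8],"fingers":0.3},{"angular":[0,0,0],"offset":[0,0,-0.8],"fingers":0.3},{"angular":[0,0,0],"offset":[0,0,-0.8],"fingers":0.3}]'
python3 -m crank '[{"angular":[0,0,0],"offset":[0,0,-0.1],"fingers":0.3},{"angular":[0,0,0],"offset":[0,0,-0.15],"fingers":0.3},{"angular":[0,0,0],"offset":[0,0,-0.15],"fingers":0.3}]'
```

```text
time_s: 7.18
eef_pos: [698.3, -72.6, 24.8]
orientation: [[-0.992, 0.128, 0.0], [0.128, 0.992, -0.0], [-0.0, -0.0, -1.0]]
contact_force: [-0.7, 0.6, -2.2]
gripper_width: 0.536
grip_force: 30.0
time_s: 7.43
eef_pos: [698.3, -72.6, 23.0]
orientation: [[-0.992, 0.128, -0.0], [0.128, 0.992, -0.0], [0.0, -0.0, -1.0]]
contact_force: [0.4, 0.4, -2.9]
gripper_width: 0.533
grip_force: 30.0
```

```bash
python3 -m crank '[{"angular":[0,0,0],"offset":[0,0,-0.07],"fingers":0.3},{"angular":[0,0,0],"offset":[0,0,-0.12],"fingers":0.3},{"angular":[0,0,0],"offset":[0,0,-0.12],"fingers":0.3}]'
python3 -m crank '[{"angular":[0,0,0],"offset":[0,0,-0.05],"fingers":0.3},{"angular":[0,0,0],"offset":[0,0,-0.08],"fingers":0.3},{"angular":[0,0,0],"offset":[0,0,-0.08],"fingers":0.3}]'
```

```text
time_s: 7.68
eef_pos: [698.2, -72.6, 21.8]
orientation: [[-0.992, 0.128, -0.0], [0.128, 0.992, 0.0], [0.0, -0.0, -1.0]]
contact_force: [0.5, -0.4, -3.0]
gripper_width: 0.532
grip_force: 30.0
time_s: 7.93
eef_pos: [698.3, -72.6, 21.1]
orientation: [[-0.992, 0.128, -0.0], [0.128, 0.992, 0.0], [0.0, 0.0, -1.0]]
contact_force: [-0.5, 0.0, -3.1]
gripper_width: 0.533
grip_force: 30.0
```

```bash
python3 -m crank '[{"angular":[0,0,0],"offset":[0,0,-0.05],"fingers":0.3},{"angular":[0,0,0],"offset":[0,0,-0.05],"fingers":0.3},{"angular":[0,0,0],"offset":[0,0,-0.05],"fingers":0.3}]'
```

```text
time_s: 8.18
eef_pos: [698.3, -72.6, 20.8]
orientation: [[-0.992, 0.128, 0.0], [0.128, 0.992, -0.0], [-0.0, -0.0, -1.0]]
contact_force: [-1.2, -0.2, -0.4]
gripper_width: 0.533
grip_force: 30.0
```

```bash
python3 -m crank '[{"angular":[0,0,0],"offset":[0,0,-0.03],"fingers":0.3},{"angular":[0,0,0],"offset":[0,0,-0.03],"fingers":0.3}]'
```

```text
time_s: 8.35
eef_pos: [698.4, -72.6, 20.8]
orientation: [[-0.992, 0.128, 0.0], [0.128, 0.992, -0.0], [-0.0, -0.0, -1.0]]
contact_force: [-2.5, 0.5, 3.4]
gripper_width: 0.534
grip_force: 30.0
```

Touched down; release and rise.

```bash
python3 -m crank '[{"angular":[0,0,0],"offset":[0,0,0.03],"fingers":0.7},{"angular":[0,0,0],"offset":[0,0,0.03],"fingers":0.7},{"angular":[0,0,0],"offset":[0,0,0.03],"fingers":0.7},{"angular":[0,0,0],"offset":[0,0,0.03],"fingers":0.7},{"angular":[0,0,0],"offset":[0,0,0.03],"fingers":0.7},{"angular":[0,0,0],"offset":[0,0,1],"fingers":0.7},{"angular":[0,0,0],"offset":[0,0,3],"fingers":0.7},{"angular":[0,0,0],"offset":[0,0,6],"fingers":0.7},{"angular":[0,0,0],"offset":[0,0,8],"fingers":0.7}]'
python3 - <<'E'
from h import *
s=save("side","s3")
m=np.array([594.6,-59.1]);u=np.array([-.992,.127]);v=np.array([-u[1],u[0]])
def W(x,y,z):return[*(m+x*u+y*v),z]
P=[W(-105+a,b,20) for a,b in((-65,-25),(65,-25),(65,25),(-65,25))]
Q=[W(a,b,8) for a,b in((-190,-55),(140,-55),(140,55),(-190,55))]
b=s[:,:,::-1].copy();S=5
b=cv2.resize(b[160:260,260:390],None,fx=S,fy=S,interpolation=cv2.INTER_CUBIC)
for L,c in((P,(0,0,255)),(Q,(0,255,0))):
    cv2.polylines(b,[((proj("side",L)-[260,160])*S).astype(np.int32).reshape(-1,1,2)],True,c,1)
cv2.imwrite("pics/c3.png",b)
E
```

```text
time_s: 9.1
eef_pos: [698.6, -72.6, 103.4]
orientation: [[-0.992, 0.128, 0.001], [0.128, 0.992, -0.0], [-0.001, -0.0, -1.0]]
contact_force: [0.7, 0.6, 1.5]
gripper_width: 0.7
grip_force: 0.0
```

View pics/c3.png

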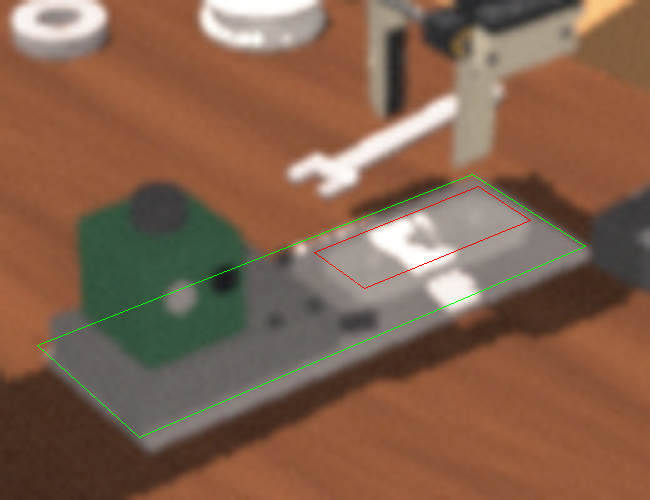

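The overlay fits within calibration error. The plate lies flat at (415,240) in the crop, parallel to the bed and ahead of the mouth, and the fingers are clear above it. Next I close the fingers and go down behind it.

```bash
python3 -m crank '[{"angular":[0,0,0],"offset":[4,-0.5,0],"fingers":0},{"angular":[0,0,0],"offset":[8,-1,0],"fingers":0},{"angular":[0,0,0],"offset":[8.3,-1.05,0],"fingers":0},{"angular":[0,0,0],"offset":[8.3,-1.05,0],"fingers":0},{"angular":[0,0,0],"offset":[8.3,-1.05,-2],"fingers":0},{"angular":[0,0,0],"offset":[8.3,-1.05,-4],"fingers":0},{"angular":[0,0,0],"offset":[8.3,-1.05,-5.5],"fingers":0},{"angular":[0,0,0],"offset":[8.3,-1.05,-6.5],"fingers":0},{"angular":[0,0,0],"offset":[8.3,-1.05,-6.5],"fingers":0},{"angular":[0,0,0],"offset":[8.3,-1.05,-6.5],"fingers":0}]' 30
```

```text
time_s: 9.98
eef_pos: [781.0, -83.1, 35.7]
orientation: [[-0.992, 0.128, -0.0], [0.128, 0.992, 0.0], [0.0, 0.0, -1.0]]
contact_force: [0.4, -0.1, 0.6]
gripper_width: 0.034
grip_force: 0.0
```

```bash
python3 -m crank '[{"angular":[0,0,0],"offset":[0,0,-0.7],"fingers":0},{"angular":[0,0,0],"offset":[0,0,-1.2],"fingers":0},{"angular":[0,0,0],"offset":[0,0,-1.35],"fingers":0},{"angular":[0,0,0],"offset":[0,0,-1.35],"fingers":0}]'
python3 -m crank '[{"angular":[0,0,0],"offset":[-0.25,0.03,0],"fingers":0},{"angular":[0,0,0],"offset":[-0.5,0.06,0],"fingers":0},{"angular":[0,0,0],"offset":[-0.75,0.1,0],"fingers":0},{"angular":[0,0,0],"offset":[-1,0.13,0],"fingers":0},{"angular":[0,0,0],"offset":[-1.25,0.16,0],"fingers":0},{"angular":[0,0,0],"offset":[-1.5,0.19,0],"fingers":0}]'
```

```text
time_s: 10.32
eef_pos: [781.1, -83.1, 21.4]
orientation: [[-0.992, 0.128, -0.001], [0.128, 0.992, 0.0], [0.001, 0.0, -1.0]]
contact_force: [0.6, 0.0, -0.2]
gripper_width: 0.003
grip_force: 0.0
time_s: 10.82
eef_pos: [766.2, -81.2, 22.1]
orientation: [[-0.992, 0.128, 0.001], [0.128, 0.992, -0.0], [-0.001, -0.0, -1.0]]
contact_force: [2.2, -0.8, 0.5]
gripper_width: 0.007
grip_force: 0.9
```

```bash
python3 -m crank '[{"angular":[0,0,0],"offset":[-0.2,0.026,0],"fingers":0},{"angular":[0,0,0],"offset":[-0.4,0.05,0],"fingers":0},{"angular":[0,0,0],"offset":[-0.6,0.077,0],"fingers":0},{"angular":[0,0,0],"offset":[-0.8,0.1,0],"fingers":0},{"angular":[0,0,0],"offset":[-1,0.13,0],"fingers":0},{"angular":[0,0,0],"offset":[-1.2,0.155,0],"fingers":0},{"angular":[0,0,0],"offset":[-1.4,0.18,0],"fingers":0},{"angular":[0,0,0],"offset":[-1.6,0.205,0],"fingers":0},{"angular":[0,0,0],"offset":[-1.8,0.23,0],"fingers":0},{"angular":[0,0,0],"offset":[-2,0.26,0],"fingers":0}]'
```

```text
time_s: 11.65
eef_pos: [746.1, -78.6, 21.9]
orientation: [[-0.992, 0.128, 0.0], [0.128, 0.992, -0.0], [-0.0, -0.0, -1.0]]
contact_force: [2.4, -1.0, 1.2]
gripper_width: 0.006
grip_force: 1.2
```

```bash
python3 -m crank '[{"angular":[0,0,0],"offset":[-0.1,0.013,0],"fingers":0},{"angular":[0,0,0],"offset":[-0.2,0.026,0],"fingers":0},{"angular":[0,0,0],"offset":[-0.3,0.04,0],"fingers":0},{"angular":[0,0,0],"offset":[-0.4,0.05,0],"fingers":0},{"angular":[0,0,0],"offset":[-0.5,0.065,0],"fingers":0},{"angular":[0,0,0],"offset":[-0.6,0.077,0],"fingers":0},{"angular":[0,0,0],"offset":[-0.7,0.09,0],"fingers":0},{"angular":[0,0,0],"offset":[-0.8,0.1,0],"fingers":0},{"angular":[0,0,0],"offset":[-0.9,0.117,0],"fingers":0},{"angular":[0,0,0],"offset":[-1,0.13,0],"fingers":0}]'
```

```text
time_s: 12.48
eef_pos: [736.2, -77.3, 21.8]
orientation: [[-0.992, 0.128, -0.0], [0.128, 0.992, -0.0], [0.0, -0.0, -1.0]]
contact_force: [2.2, -1.1, 1.7]
gripper_width: 0.003
grip_force: 1.2
```

```bash
python3 -m crank '[{"angular":[0,0,0],"offset":[-0.1,0.013,0],"fingers":0},{"angular":[0,0,0],"offset":[-0.2,0.026,0],"fingers":0},{"angular":[0,0,0],"offset":[-0.3,0.04,0],"fingers":0},{"angular":[0,0,0],"offset":[-0.4,0.05,0],"fingers":0},{"angular":[0,0,0],"offset":[-0.5,0.065,0],"fingers":0},{"angular":[0,0,0],"offset":[-0.6,0.077,0],"fingers":0},{"angular":[0,0,0],"offset":[-0.7,0.09,0],"fingers":0},{"angular":[0,0,0],"offset":[-0.8,0.1,0],"fingers":0},{"angular":[0,0,0],"offset":[-0.9,0.117,0],"fingers":0},{"angular":[0,0,0],"offset":[-1,0.13,0],"fingers":0}]'
```

```text
time_s: 13.32
eef_pos: [726.2, -76.0, 21.9]
orientation: [[-0.992, 0.128, 0.0], [0.128, 0.992, -0.0], [-0.0, -0.0, -1.0]]
contact_force: [2.3, -0.5, 2.5]
gripper_width: 0.005
grip_force: 1.2
```

```bash
python3 -m crank '[{"angular":[0,0,0],"offset":[-0.1,0.013,0],"fingers":0},{"angular":[0,0,0],"offset":[-0.2,0.026,0],"fingers":0},{"angular":[0,0,0],"offset":[-0.3,0.04,0],"fingers":0},{"angular":[0,0,0],"offset":[-0.4,0.05,0],"fingers":0},{"angular":[0,0,0],"offset":[-0.5,0.065,0],"fingers":0},{"angular":[0,0,0],"offset":[-0.6,0.077,0],"fingers":0},{"angular":[0,0,0],"offset":[-0.7,0.09,0],"fingers":0},{"angular":[0,0,0],"offset":[-0.8,0.1,0],"fingers":0},{"angular":[0,0,0],"offset":[-0.9,0.117,0],"fingers":0},{"angular":[0,0,0],"offset":[-1,0.13,0],"fingers":0}]'
```

```text
time_s: 14.15
eef_pos: [716.2, -74.7, 21.8]
orientation: [[-0.992, 0.128, -0.0], [0.128, 0.992, -0.0], [0.0, -0.0, -1.0]]
contact_force: [2.4, 0.6, 1.4]
gripper_width: 0.008
grip_force: 1.2
```

```bash
python3 -m crank '[{"angular":[0,0,0],"offset":[-0.15,0.02,0],"fingers":0},{"angular":[0,0,0],"offset":[-0.3,0.04,0],"fingers":0},{"angular":[0,0,0],"offset":[-0.45,0.058,0],"fingers":0},{"angular":[0,0,0],"offset":[-0.6,0.077,0],"fingers":0},{"angular":[0,0,0],"offset":[-0.75,0.096,0],"fingers":0},{"angular":[0,0,0],"offset":[-0.9,0.116,0],"fingers":0},{"angular":[0,0,0],"offset":[-1.05,0.135,0],"fingers":0},{"angular":[0,0,0],"offset":[-1.2,0.155,0],"fingers":0},{"angular":[0,0,0],"offset":[-1.35,0.174,0],"fingers":0},{"angular":[0,0,0],"offset":[-1.5,0.193,0],"fingers":0}]'
```

```text
time_s: 14.98
eef_pos: [701.1, -72.8, 21.9]
orientation: [[-0.992, 0.128, 0.0], [0.128, 0.992, 0.0], [-0.0, 0.0, -1.0]]
contact_force: [3.1, -0.6, 1.5]
gripper_width: 0.003
grip_force: 1.2
```

```bash
python3 -m crank '[{"angular":[0,0,0],"offset":[-0.15,0.02,0],"fingers":0},{"angular":[0,0,0],"offset":[-0.3,0.04,0],"fingers":0},{"angular":[0,0,0],"offset":[-0.45,0.058,0],"fingers":0},{"angular":[0,0,0],"offset":[-0.6,0.077,0],"fingers":0},{"angular":[0,0,0],"offset":[-0.75,0.096,0],"fingers":0},{"angular":[0,0,0],"offset":[-0.9,0.116,0],"fingers":0},{"angular":[0,0,0],"offset":[-1.05,0.135,0],"fingers":0},{"angular":[0,0,0],"offset":[-1.2,0.155,0],"fingers":0},{"angular":[0,0,0],"offset":[-1.35,0.174,0],"fingers":0},{"angular":[0,0,0],"offset":[-1.5,0.193,0],"fingers":0}]'
```

```text
time_s: 15.82
eef_pos: [686.1, -70.8, 21.8]
orientation: [[-0.992, 0.128, -0.0], [0.128, 0.992, -0.0], [0.0, -0.0, -1.0]]
contact_force: [3.5, -0.2, 0.9]
gripper_width: 0.005
grip_force: 1.1
```

```bash
python3 -m crank '[{"angular":[0,0,0],"offset":[-0.15,0.02,0],"fingers":0},{"angular":[0,0,0],"offset":[-0.3,0.04,0],"fingers":0},{"angular":[0,0,0],"offset":[-0.45,0.058,0],"fingers":0},{"angular":[0,0,0],"offset":[-0.6,0.077,0],"fingers":0},{"angular":[0,0,0],"offset":[-0.75,0.096,0],"fingers":0},{"angular":[0,0,0],"offset":[-0.9,0.116,0],"fingers":0},{"angular":[0,0,0],"offset":[-1.05,0.135,0],"fingers":0},{"angular":[0,0,0],"offset":[-1.2,0.155,0],"fingers":0},{"angular":[0,0,0],"offset":[-1.35,0.174,0],"fingers":0},{"angular":[0,0,0],"offset":[-1.5,0.193,0],"fingers":0}]'
python3 - <<'E'
from h import *
s=save("side","s4");cv2.imwrite("pics/c4.png",cv2.resize(s[160:260,260:390,::-1],None,fx=5,fy=5,interpolation=cv2.INTER_CUBIC))
E
```

```text
time_s: 16.65
eef_pos: [671.1, -68.9, 21.8]
orientation: [[-0.992, 0.128, -0.0], [0.128, 0.992, -0.0], [0.0, -0.0, -1.0]]
contact_force: [2.7, -0.7, 1.5]
gripper_width: 0.009
grip_force: 1.1
```

View pics/c4.png

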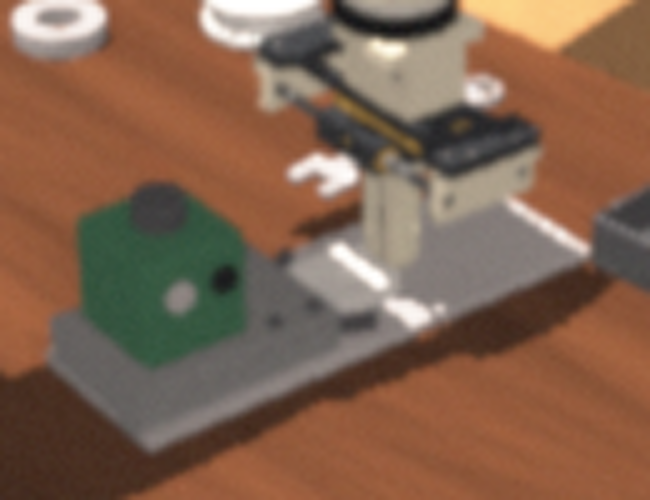

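The plate is entering the tunnel straight at (340,270) in the crop, with the fingers behind it at (395,220). From here I feel for the latch in 5 mm calls, which are shorter than the 6 mm pin, so no call can run through the latch onto the stop.

```bash
python3 -m crank '[{"angular":[0,0,0],"offset":[-0.07,0.009,0],"fingers":0},{"angular":[0,0,0],"offset":[-0.14,0.018,0],"fingers":0},{"angular":[0,0,0],"offset":[-0.21,0.027,0],"fingers":0},{"angular":[0,0,0],"offset":[-0.28,0.036,0],"fingers":0},{"angular":[0,0,0],"offset":[-0.35,0.045,0],"fingers":0},{"angular":[0,0,0],"offset":[-0.42,0.054,0],"fingers":0},{"angular":[0,0,0],"offset":[-0.5,0.064,0],"fingers":0}]'
```

```text
time_s: 17.28
eef_pos: [666.2, -68.3, 21.8]
orientation: [[-0.992, 0.128, -0.0], [0.128, 0.992, -0.0], [0.0, -0.0, -1.0]]
contact_force: [1.3, -0.3, 0.9]
gripper_width: 0.003
grip_force: 0.9
```

```bash
python3 -m crank '[{"angular":[0,0,0],"offset":[-0.07,0.009,0],"fingers":0},{"angular":[0,0,0],"offset":[-0.14,0.018,0],"fingers":0},{"angular":[0,0,0],"offset":[-0.21,0.027,0],"fingers":0},{"angular":[0,0,0],"offset":[-0.28,0.036,0],"fingers":0},{"angular":[0,0,0],"offset":[-0.35,0.045,0],"fingers":0},{"angular":[0,0,0],"offset":[-0.42,0.054,0],"fingers":0},{"angular":[0,0,0],"offset":[-0.5,0.064,0],"fingers":0}]'
```

```text
time_s: 17.87
eef_pos: [661.2, -67.6, 21.8]
orientation: [[-0.992, 0.128, -0.0], [0.128, 0.992, 0.0], [0.0, -0.0, -1.0]]
contact_force: [1.7, -1.0, 0.2]
gripper_width: 0.007
grip_force: 0.8
```

```bash
python3 -m crank '[{"angular":[0,0,0],"offset":[-0.07,0.009,0],"fingers":0},{"angular":[0,0,0],"offset":[-0.14,0.018,0],"fingers":0},{"angular":[0,0,0],"offset":[-0.21,0.027,0],"fingers":0},{"angular":[0,0,0],"offset":[-0.28,0.036,0],"fingers":0},{"angular":[0,0,0],"offset":[-0.35,0.045,0],"fingers":0},{"angular":[0,0,0],"offset":[-0.42,0.054,0],"fingers":0},{"angular":[0,0,0],"offset":[-0.5,0.064,0],"fingers":0}]'
```

```text
time_s: 18.45
eef_pos: [656.2, -67.0, 21.8]
orientation: [[-0.992, 0.128, -0.0], [0.128, 0.992, 0.0], [0.0, 0.0, -1.0]]
contact_force: [1.0, -0.1, 0.5]
gripper_width: 0.003
grip_force: 0.7
```

```bash
python3 -m crank '[{"angular":[0,0,0],"offset":[-0.07,0.009,0],"fingers":0},{"angular":[0,0,0],"offset":[-0.14,0.018,0],"fingers":0},{"angular":[0,0,0],"offset":[-0.21,0.027,0],"fingers":0},{"angular":[0,0,0],"offset":[-0.28,0.036,0],"fingers":0},{"angular":[0,0,0],"offset":[-0.35,0.045,0],"fingers":0},{"angular":[0,0,0],"offset":[-0.42,0.054,0],"fingers":0},{"angular":[0,0,0],"offset":[-0.5,0.064,0],"fingers":0}]'
```

```text
time_s: 19.03
eef_pos: [651.2, -66.4, 21.8]
orientation: [[-0.992, 0.128, -0.0], [0.128, 0.992, 0.0], [0.0, 0.0, -1.0]]
contact_force: [0.1, -0.1, -0.4]
gripper_width: 0.004
grip_force: 0.6
```

```bash
python3 -m crank '[{"angular":[0,0,0],"offset":[-0.07,0.009,0],"fingers":0},{"angular":[0,0,0],"offset":[-0.14,0.018,0],"fingers":0},{"angular":[0,0,0],"offset":[-0.21,0.027,0],"fingers":0},{"angular":[0,0,0],"offset":[-0.28,0.036,0],"fingers":0},{"angular":[0,0,0],"offset":[-0.35,0.045,0],"fingers":0},{"angular":[0,0,0],"offset":[-0.42,0.054,0],"fingers":0},{"angular":[0,0,0],"offset":[-0.5,0.064,0],"fingers":0}]'
```

```text
time_s: 19.62
eef_pos: [646.2, -65.7, 21.9]
orientation: [[-0.992, 0.128, 0.0], [0.128, 0.992, 0.0], [-0.0, 0.0, -1.0]]
contact_force: [1.9, -0.1, -1.1]
gripper_width: 0.006
grip_force: 0.6
```

```bash
python3 -m crank '[{"angular":[0,0,0],"offset":[-0.07,0.009,0],"fingers":0},{"angular":[0,0,0],"offset":[-0.14,0.018,0],"fingers":0},{"angular":[0,0,0],"offset":[-0.21,0.027,0],"fingers":0},{"angular":[0,0,0],"offset":[-0.28,0.036,0],"fingers":0},{"angular":[0,0,0],"offset":[-0.35,0.045,0],"fingers":0},{"angular":[0,0,0],"offset":[-0.42,0.054,0],"fingers":0},{"angular":[0,0,0],"offset":[-0.5,0.064,0],"fingers":0}]'
```

```text
time_s: 20.2
eef_pos: [642.1, -65.1, 22.4]
orientation: [[-0.992, 0.128, 0.002], [0.128, 0.992, -0.0], [-0.002, 0.0, -1.0]]
contact_force: [6.9, -0.0, -0.5]
gripper_width: 0.005
grip_force: 3.8
```

The latch is felt at 6.9 N, with the tool yielding about 8 N/mm. I continue in 2 mm calls.

```bash
python3 -m crank '[{"angular":[0,0,0],"offset":[-0.05,0.006,0],"fingers":0},{"angular":[0,0,0],"offset":[-0.1,0.013,0],"fingers":0},{"angular":[0,0,0],"offset":[-0.15,0.019,0],"fingers":0},{"angular":[0,0,0],"offset":[-0.2,0.026,0],"fingers":0},{"angular":[0,0,0],"offset":[-0.2,0.026,0],"fingers":0}]'
```

```text
time_s: 20.62
eef_pos: [640.1, -64.9, 22.4]
orientation: [[-0.992, 0.128, 0.002], [0.128, 0.992, -0.0], [-0.002, 0.0, -1.0]]
contact_force: [7.2, -0.6, -0.1]
gripper_width: 0.007
grip_force: 3.5
```

```bash
python3 -m crank '[{"angular":[0,0,0],"offset":[-0.04,0.005,0],"fingers":0},{"angular":[0,0,0],"offset":[-0.08,0.01,0],"fingers":0},{"angular":[0,0,0],"offset":[-0.1,0.013,0],"fingers":0},{"angular":[0,0,0],"offset":[-0.1,0.013,0],"fingers":0}]'
```

```text
time_s: 20.95
eef_pos: [639.1, -64.8, 22.4]
orientation: [[-0.992, 0.128, 0.002], [0.128, 0.992, -0.0], [-0.002, 0.0, -1.0]]
contact_force: [6.6, -0.6, -1.1]
gripper_width: 0.007
grip_force: 3.6
```

```bash
python3 -m crank '[{"angular":[0,0,0],"offset":[-0.04,0.005,0],"fingers":0},{"angular":[0,0,0],"offset":[-0.07,0.009,0],"fingers":0},{"angular":[0,0,0],"offset":[-0.07,0.009,0],"fingers":0}]'
```

```text
time_s: 21.2
eef_pos: [638.4, -64.7, 22.4]
orientation: [[-0.992, 0.128, 0.002], [0.128, 0.992, -0.0], [-0.002, 0.0, -1.0]]
contact_force: [6.6, 0.2, -1.4]
gripper_width: 0.001
grip_force: 3.6
```

```bash
python3 -m crank '[{"angular":[0,0,0],"offset":[-0.04,0.005,0],"fingers":0},{"angular":[0,0,0],"offset":[-0.07,0.009,0],"fingers":0},{"angular":[0,0,0],"offset":[-0.07,0.009,0],"fingers":0}]'
```

```text
time_s: 21.45
eef_pos: [637.7, -64.6, 22.4]
orientation: [[-0.992, 0.128, 0.002], [0.128, 0.992, -0.0], [-0.002, 0.0, -1.0]]
contact_force: [7.0, -0.6, -1.5]
gripper_width: 0.007
grip_force: 3.6
```

```bash
python3 -m crank '[{"angular":[0,0,0],"offset":[-0.04,0.005,0],"fingers":0},{"angular":[0,0,0],"offset":[-0.07,0.009,0],"fingers":0},{"angular":[0,0,0],"offset":[-0.07,0.009,0],"fingers":0}]'
```

```text
time_s: 21.7
eef_pos: [637.4, -64.5, 22.6]
orientation: [[-0.992, 0.128, 0.003], [0.128, 0.992, -0.0], [-0.003, 0.0, -1.0]]
contact_force: [9.2, -0.5, -0.5]
gripper_width: 0.009
grip_force: 4.7
```

```bash
python3 -m crank '[{"angular":[0,0,0],"offset":[-0.03,0.004,0],"fingers":0},{"angular":[0,0,0],"offset":[-0.05,0.006,0],"fingers":0},{"angular":[0,0,0],"offset":[-0.05,0.006,0],"fingers":0}]'
```

```text
time_s: 21.95
eef_pos: [637.3, -64.4, 22.9]
orientation: [[-0.992, 0.128, 0.004], [0.128, 0.992, -0.0], [-0.004, 0.0, -1.0]]
contact_force: [12.1, -0.1, -1.4]
gripper_width: 0.003
grip_force: 6.1
```

It is solid: 12 N and no further travel, about 6 mm after latch contact. Back off and rise.

```bash
python3 -m crank '[{"angular":[0,0,0],"offset":[0.2,-0.026,0],"fingers":0},{"angular":[0,0,0],"offset":[0.6,-0.077,0],"fingers":0},{"angular":[0,0,0],"offset":[2,-0.26,0],"fingers":0},{"angular":[0,0,0],"offset":[4,-0.5,0],"fingers":0},{"angular":[0,0,0],"offset":[5,-0.6,3],"fingers":0},{"angular":[0,0,0],"offset":[5,-0.6,7],"fingers":0},{"angular":[0,0,0],"offset":[5,-0.6,11],"fingers":0},{"angular":[0,0,0],"offset":[5,-0.6,15],"fingers":0},{"angular":[0,0,0],"offset":[5,-0.6,18],"fingers":0},{"angular":[0,0,0],"offset":[5,-0.6,18],"fingers":0}]'
python3 - <<'E'
from h import *
s=save("side","s5");cv2.imwrite("pics/c5.png",cv2.resize(s[150:250,255:385,::-1],None,fx=5,fy=5,interpolation=cv2.INTER_CUBIC))
E
```

```text
time_s: 22.78
eef_pos: [687.4, -70.6, 209.7]
orientation: [[-0.992, 0.128, 0.008], [0.128, 0.992, -0.001], [-0.009, -0.0, -1.0]]
contact_force: [0.8, 0.0, 0.7]
gripper_width: 0.004
grip_force: 0.0
```

View pics/c5.png

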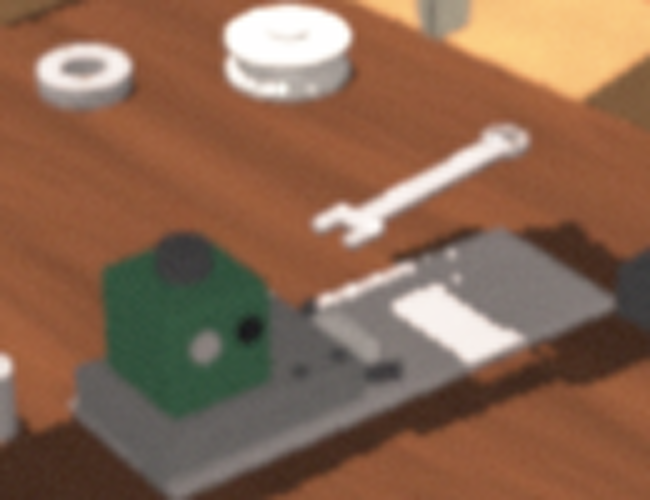

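The plate's rear end sticks out a little way from the mouth at (345,335) in the crop, straight between the guides. The gripper is clear above, so I hand in the job.

```bash
python3 -c "
from workcell import env;print(env.close_job())"
```

```text
the job is handed in; nothing more can be done
None
```

The plate is pushed home in the tunnel: I felt the latch at about 7 N over roughly 6 mm, then the solid stop at 12 N (highest reading, limit 25 N), and the job was handed in about 23 s in with the gripper clear, though no verdict came back.

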